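# Brush out the dosing cup in its slanted rack

### The arm

A 6-joint arm with a two-finger parallel gripper is mounted at the origin on the work surface. World frame = base frame: x ahead of the robot, y to its left, z up, the work surface at z = 0. Lengths are in m, angles in rad, forces in N, time in s.
With the tool pointing down it reaches from about 0.275 to 0.75 m from the base axis. Payload 10.2 kg.
Tool frame: the origin (TCP) lies midway between the tips of the shut fingers; the grasp point (between the pads) lies 19 mm behind it (env.hold_point_z is the distance from the TCP to the grasp point, in m); z points along the fingers, y is the line along which they close (so a half turn about z gives the same grasp; the last joint's range is limited). The gripper opens to 85 mm and grips with 20 to 120 N. Pads are 22 mm wide; open, the fingers measure 114 mm over their backs; the gripper's body (76 mm by 85 mm) begins 54 mm behind the grasp point. The pads swing forward as they close: fully open they stand 13 mm farther back than shut.
Start: joints at [1.076, 0.313, 1.498, -0, 1.331, -0.223], TCP at [0.141, 0.506, 0.231] pointing down, gripper open.
Joint ranges: [-2.94, 2.94], [-0.97, 2.17], [0.19, 2.56], [-1.23, 4.37], [0.02, 3.11], [-2.88, 2.88]. Speed limits (rad/s): [2.39, 2.39, 3.01, 3.14, 3.14, 3.14].

### API

Orientations are given as a unit quaternion [x, y, z, w].
In Python, from bench import env, kinematics, monitor, eyes, job gives the robot as it stands. The module is installed in compiled form; this text tells all that it offers. Calls block until the motion is done:
- env.reach(position, orientation): joint-space move of the TCP to a pose.
- env.movel(position, velocity=0.15, frame=None, guard=None): straight line of the TCP; frame=None keeps the orientation; velocity is the mean speed in m/s. With guard (N) it stops when the force on the tool has changed by that much, and returns True; else False.
- env.set_joints(angles): joint-space move.
- env.release() and env.close_gripper(effort=None): open the fingers fully, or close them until they stop; effort is the grip in N (None keeps the last).
- env.hold(seconds).
- kinematics.ik(position, orientation): joint angles nearest the present ones, or None.
- monitor.sense(): the state.
- eyes.grab_frame(name): name is "scene" or "top" or "wrist"; returns a dict with "frame" (384x512x3 uint8, red, green, blue), "mtx" (3x3 intrinsics, pixels), "k1" (the pictures are not rectified: a ray, as slopes to the right and down, at radius r is drawn at 1 + k1 r^2 times it, then the intrinsics apply), "view" (4x4, takes a point from world to camera coordinates). Camera axes: x right, y down, z forward; pixel columns grow to the right and rows downward; lengths in m; the calibration is good to about 2 mm. A picture is of the moment at which its call begins. There is no depth.
A pose or a line that the arm cannot do raises env.MotionError and nothing moves.
- job.hand_in(): hands the job in; it is judged then, once.
The state is a dict: "clock": time; "joints": joint angles; "qvel": joint speeds; "joint_efforts": joint torques, N m; "position": TCP position; "ee_rot": TCP orientation; "contact_force": force on the tool from outside, world axes, zero at the start; "ft_torque": the same for the moment, N m; "finger_gap": opening from 0.0 (shut) to 1.0 (fully open); "gripper_force": force on a finger pad.
Only numpy, scipy, OpenCV 4.12 (cv2) and the standard library are available. Lean on these libraries where they do the work, as an engineer would, in place of code of your own. Each camera call takes 0.05 s, during which the arm holds its last target. There are 200 camera calls.

### The job

Take the round upright brush and clean the bottom of the dosing cup that leans in the slanted steel rack: dip the brush in, bristles first and in line with the leaning cup, gently down to the cup's floor, keeping hold of it, and after a moment draw it right out again. Then stand the brush upright on its bristles in the empty bay of the plastic tray and let go of it only once it stands there. Leave everything else as it is.

Things in the scene. Friction and masses are not known exactly. Their poses are not given: they have to be found in the camera images.
- brush: Round brush, loose, about 80 g, rigid, standing upright on its bristles: grey bristle cylinder 38 mm across, 26 high; wooden collar 42 mm across from 26 to 36 mm, tapering to a plain round handle 22 mm across from 46 to 122 mm; top at 130 mm. Origin: centre of the flat underside of the bristles; z up along the handle.
- dosing_cup: White plastic dosing cup, open, rigid, fixed in the slanted rack, leaning 28 degrees from vertical, mouth up and roughly towards the robot. 65 mm long; outside 72 mm across at the foot, 82 at the rim; inside 64 mm at the floor, 74 at the mouth; inner floor 5 mm above the origin. Origin: centre of the outer foot; z along the cup's axis out of the mouth, x up the slope, y level.
- rack: The steel rack that carries the cup, fixed: base plate 150 x 120 x 12 mm with a sloping support, highest point (the cup's upper rim) 162 mm above the table. Origin: centre of its underside; -x is the side to which the cup leans and opens, z up. The cup's origin is 20 mm along +x and 85 mm up from it.
- tray: Shallow white plastic tray, fixed: 160 (x) x 200 (y) x 35 mm outside, walls and floor 5 mm, small pull lip on its -x side. A 35 mm high wall along its x splits it into two bays; the -y bay holds a soap bar, the +y bay is empty. Origin: centre of its underside.
- empty_bay (a point): Centre of the floor of the tray's empty bay (5 mm above the table). The bay is 150 mm long along the tray's x and 92.5 mm wide along its y. Axes as the tray's.
- soap: Bystander: white soap bar 75 x 45 x 22 mm in the tray's other bay. Origin: centre of underside.
- pod_bowl: Bystander: empty white ceramic bowl, upright, 92 mm across, 42 mm high. Origin: centre of underside.
- mug: Bystander: white ceramic mug 72 mm across, 80 mm high, handle at its +y. Origin: centre of underside.
- bottle: Bystander: closed teal bottle 72 mm across, 210 mm high. Origin: centre of underside.
- jar: Bystander: closed clear jar 70 mm across, 90 mm high. Origin: centre of underside.
- nail_brush: Bystander: flat oblong hand brush 90 x 40 x 28 mm, lying bristles down. Origin: centre of underside.

How it is judged:
By the outcome, as a careful person would: the job done as asked, in the order asked, and still so for the second after the job is handed in, with the robot touching nothing.
It also fails if it takes over 56 s, if anything falls off the work surface, if the arm or the gripper's body presses on something with over 40 N, if the wrist force passes 120 N, or if a joint passes its speed limit or range.

## Working session

There is one attempt and no reset: what is moved stays moved. The work goes in short steps, each a Python script; the robot and the scene stay as the last script left them, time stands still between calls to the robot, and variables do not carry over. Pictures are saved under pics/ and viewed, at most 10 in all, crops included, and the job is handed in when it is done.

```bash
mkdir -p pics; cat > h.py <<'E'
import numpy as np, cv2
from bench import env, kinematics, monitor, eyes, job
from scipy.spatial.transform import Rotation as R
def save(d,n): cv2.imwrite(f'pics/{n}.png',cv2.cvtColor(d['frame'],cv2.COLOR_RGB2BGR)); np.savez(f'pics/{n}.npz',**d)
def load(n): return dict(np.load(f'pics/{n}.npz'))
def ray(d,u,v):
    K=d['mtx']; p=np.array([(u-K[0,2])/K[0,0],(v-K[1,2])/K[1,1]]); q=p.copy()
    for _ in range(30): q=p/(1+float(d['k1'])*(q@q))
    V=d['view']; Rm=V[:3,:3]; return -Rm.T@V[:3,3], Rm.T@np.array([q[0],q[1],1.])
def onz(d,u,v,z): o,r=ray(d,u,v); return o+r*(z-o[2])/r[2]
def proj(d,P):
    c=d['view'][:3,:3]@np.asarray(P,float)+d['view'][:3,3]; q=c[:2]/c[2]; q=q*(1+float(d['k1'])*(q@q)); K=d['mtx']
    return np.array([K[0,0]*q[0]+K[0,2],K[1,1]*q[1]+K[1,2]])
def tri(*l):
    A=np.zeros((3,3));b=np.zeros(3)
    for d,u,v in l:
        o,r=ray(d,u,v); r=r/np.linalg.norm(r); M=np.eye(3)-np.outer(r,r); A+=M;b+=M@o
    return np.linalg.solve(A,b)
E
python3 - <<'E'
from h import *
for n in ['scene','top','wrist']:
    d=eyes.grab_frame(n); save(d,n); V=d['view']; print(n,(-V[:3,:3].T@V[:3,3]).round(3),V[2,:3].round(2),d['mtx'][0,0],d['k1'])
a=[cv2.imread(f'pics/{n}.png') for n in['scene','top']]
print(monitor.sense())
E
```

```text
scene [1.202 0.661 0.684] [-0.56 -0.61 -0.57] 351.0766054463498 -0.043421465399429836
top [0.424 0.018 1.041] [ 0.19 -0.01 -0.98] 368.4410252584 -0.05074559251597139
wrist [0.077 0.524 0.373] [ 0.25 -0.07 -0.97] 311.0542519946201 -0.06175917897529095
{'clock': 0.15, 'joints': array([ 1.07558102e+00,  3.13286438e-01,  1.49825516e+00, -1.27336334e-05,
        1.33102234e+00, -2.23389347e-01]), 'qvel': array([-7.92249144e-04, -5.45079408e-04, -1.36392915e-03, -9.24225255e-05,
       -3.84096174e-04,  1.70799731e-03]), 'joint_efforts': array([ 2.43997420e-03, -4.12369573e+01, -2.59795260e+01, -8.98837493e-05,
        3.24673892e-03, -4.84631096e-05]), 'position': array([0.14087009, 0.5055409 , 0.23088726]), 'ee_rot': array([ 1.35493409e-01,  9.90778129e-01, -4.56802727e-04, -1.64972325e-04]), 'contact_force': array([ 0.33484485, -0.09063369,  0.0469028 ]), 'ft_torque': array([ 0.00444151, -0.02461316, -0.02360871]), 'gripper_force': 0.0, 'finger_gap': 1.0027819018812352}
```

View pics/top.png

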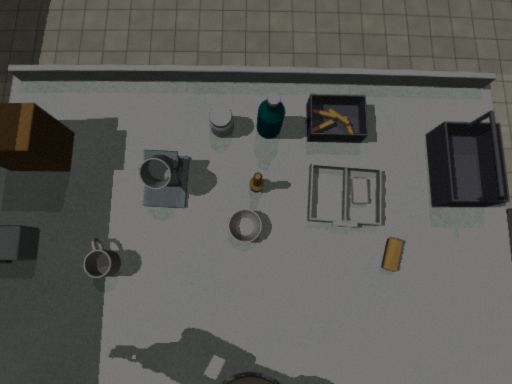

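View pics/scene.png

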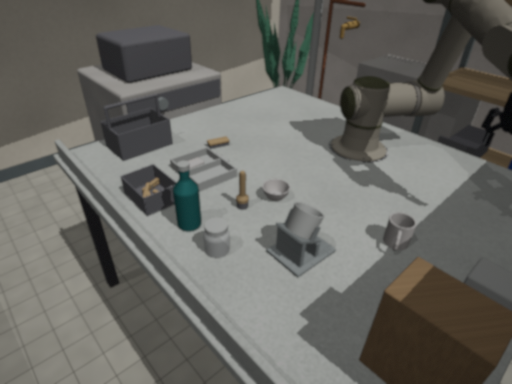

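Top view: brush near (257,182), cup (157,172) on rack (165,178), tray (345,195) with soap on the right so the left bay is empty, bowl (246,226). Scene view: brush (242,190), cup (303,225). I'll enlarge both views.

```bash
python3 - <<'E'
from h import *
t=cv2.imread('pics/top.png');s=cv2.imread('pics/scene.png')
f=lambda im,x,y,w,h,k:cv2.resize(im[y:y+h,x:x+w],None,fx=k,fy=k,interpolation=cv2.INTER_CUBIC)
a=f(t,130,140,66,75,6); b=f(s,260,195,80,75,5.0)
b=f(s,262,195,66,75,6)
c=np.hstack([a,b]); c=cv2.convertScaleAbs(c,alpha=1.4)
cv2.imwrite('pics/c1.png',c)
a=f(t,232,160,50,50,5);b=f(s,217,165,50,50,5);e=f(t,300,155,90,80,6)
c=np.hstack([cv2.resize(np.vstack([a,b]),(240,480)),e]);cv2.imwrite('pics/c2.png',cv2.convertScaleAbs(c,alpha=1.4)); print(c.shape)
E
```

```text
(480, 780, 3)
```

View pics/c1.png

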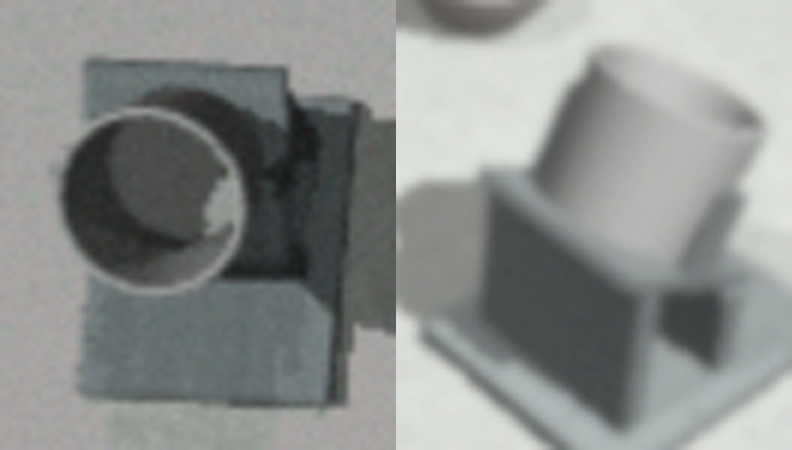

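View pics/c2.png

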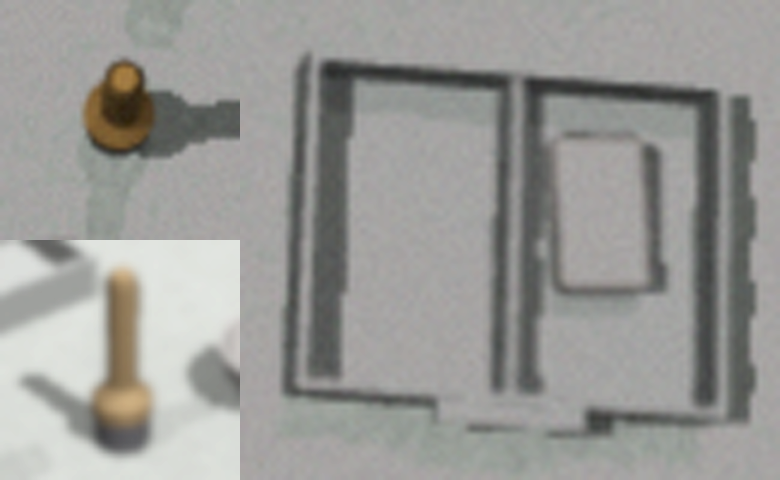

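Left of c1 (top view): cup rim is an ellipse spanning x 62–245, y 107–296 in the crop, and the rack plate's near edge runs (80,398)–(335,405). c2: brush top (125,76), collar (119,115), tray's left bay empty. Next I turn these into points.

```bash
python3 - <<'E'
from h import *
T=load('top');S=load('scene')
c=lambda x,y:((x-.5)/6+130,(y-.5)/6+140)
print('rim',onz(T,*c(153.5,201.5),.1424), 'tri',tri((T,*c(153.5,201.5)),(S,(682-396)/6+262,88/6+195)))
print('plate z.012: BL',onz(T,*c(80,398),.012),'BR',onz(T,*c(333,405),.012),'TL',onz(T,*c(84,58),.012),'TR',onz(T,*c(357,98),.012))
print('cup floor',onz(T,*c(172,178),.089))
b=lambda x,y:(x/4.8+232,y/4.8+160); s=lambda x,y:(x/4.8+217,(y-240)/4.8+165)
print('brush top',onz(T,*b(125,76),.128),'collar',onz(T,*b(119,115),.031),'tri',tri((T,*b(125,76)),(S,*s(123,270))))
e=lambda x,y:((x-240)/6+300,y/6+155)
for n,p in dict(TL=(305,58),BL=(287,393),TR=(718,90),BR=(716,415),divT=(514,76),divB=(508,393)).items(): print(n,onz(T,*e(*p),.035))
E
```

```text
rim [0.6273206  0.24340584 0.1424    ] tri [0.62633838 0.24624746 0.13961085]
plate z.012: BL [0.56194199 0.30521662 0.012     ] BR [0.56022689 0.18612256 0.012     ] TL [0.72760851 0.31416777 0.012     ] TR [0.70916287 0.18103528 0.012     ]
cup floor [0.65017763 0.24922898 0.089     ]
brush top [ 0.62785946 -0.01350839  0.128     ] collar [ 0.6262404  -0.01350413  0.031     ] tri [ 0.62601875 -0.01198063  0.12983772]
TL [ 0.6829591  -0.16565969  0.035     ]
BL [ 0.52508682 -0.15405236  0.035     ]
TR [ 0.6703564  -0.36187864  0.035     ]
BR [ 0.51676868 -0.35226921  0.035     ]
divT [ 0.67569205 -0.26456164  0.035     ]
divB [ 0.52606368 -0.25593616  0.035     ]
```

```bash
cat >> h.py <<'E'
def quat(z,y):  # tool z direction, closing axis
    z=np.asarray(z,float);z/=np.linalg.norm(z); y=np.asarray(y,float); y=y-z*(y@z); y/=np.linalg.norm(y)
    return R.from_matrix(np.c_[np.cross(y,z),y,z]).as_quat()
def axis(yaw,t=np.radians(28)): return np.array([-np.sin(t)*np.cos(yaw),-np.sin(t)*np.sin(yaw),np.cos(t)])
E
python3 - <<'E'
from h import *
W=load('wrist');s=monitor.sense();Rt=R.from_quat(s['ee_rot']).as_matrix();V=W['view']
print('cam in tool',Rt.T@(-V[:3,:3].T@V[:3,3]-s['position']),Rt.T@V[2,:3],env.hold_point_z)
yaw=np.radians(-1.5);a=axis(yaw);rim=np.array([.626,.244,.1424])
lev=np.array([-np.sin(yaw),np.cos(yaw),0])
for sg in(1,-1):
  for n,p,z in[('look',rim+.12*a,-a),('floor',rim+a*(-.06+.073),-a),('pre',rim+.12*a,-a),('brush',[.627,-.0135,.073],[0,0,-1]),('tray',[.6,-.21,.08],[0,0,-1])]:
    q=kinematics.ik(np.array(p),quat(z,sg*lev)); print(sg,n,None if q is None else q.round(2))
E
```

```text
cam in tool [ 0.06644927  0.00057415 -0.14179861] [-2.61669106e-01 -3.01488485e-04  9.65157597e-01] 0.0187
1 look [ 0.28  0.3   1.55 -0.19  0.83 -1.17]
1 floor [ 0.25  0.49  1.54 -0.21  0.65 -1.16]
1 pre [ 0.28  0.3   1.55 -0.19  0.83 -1.17]
1 brush [-0.21  0.69  1.35 -0.    1.11 -1.75]
1 tray [-0.52  0.69  1.31 -0.    1.14 -2.07]
-1 look [ 0.28  0.3   1.55 -0.19  0.83  1.97]
-1 floor [ 0.25  0.49  1.54 -0.21  0.65  1.98]
-1 pre [ 0.28  0.3   1.55 -0.19  0.83  1.97]
-1 brush [-0.21  0.69  1.35 -0.    1.11  1.39]
-1 tray [-0.52  0.69  1.31 -0.    1.14  1.08]
```

```bash
python3 - <<'E'
from h import *
yaw=np.radians(-1.5);a=axis(yaw);rim=np.array([.626,.244,.1424])
env.reach(rim+.13*a,quat(-a,[-np.sin(yaw),np.cos(yaw),0]))
d=eyes.grab_frame('wrist');save(d,'w1');print(monitor.sense()['clock'],proj(d,rim),[proj(d,rim+.041*np.array(v)).round() for v in np.c_[np.cross([-np.sin(yaw),np.cos(yaw),0],a),[0,1,0]].T])
E
```

```text
1.9833 [251.48945167 182.0631176 ] [array([252., 225.]), array([297., 181.])]
```

View pics/w1.png

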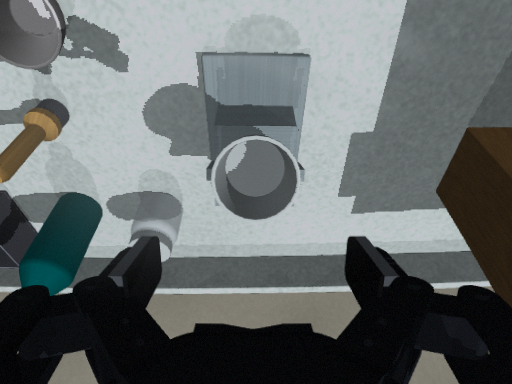

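Wrist view: cup rim spans about x 208–301, y 135–220, and its floor is visible inside near (257,170). The plate's near edge runs (200,53)–(311,55), almost level, so the yaw is about right. I'll zoom in for a precise fit.

```bash
python3 - <<'E'
from h import *
im=cv2.imread('pics/w1.png')[125:230,195:315]
cv2.imwrite('pics/c3.png',cv2.convertScaleAbs(cv2.resize(im,None,fx=5,fy=5,interpolation=cv2.INTER_CUBIC),alpha=1.1))
E
```

```text
(no output)
```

View pics/c3.png

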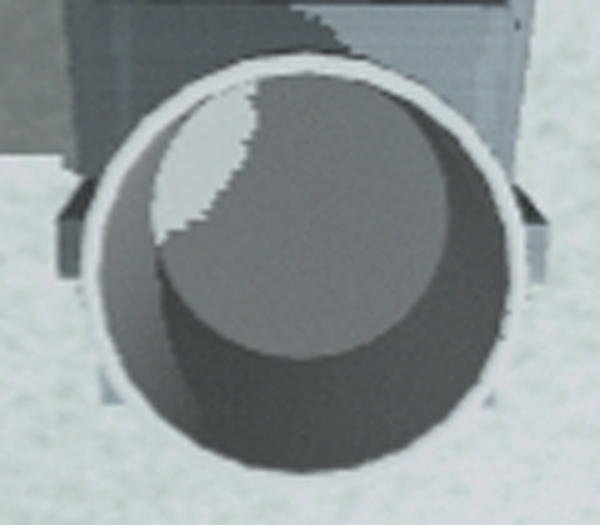

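```bash
python3 - <<'E'
from h import *
d=load('w1');T=load('top')
m=onz(d,256.2,179.4,.1424);f=onz(d,255.,167.8,.0894)
v=m-f;print(m,f,v,np.linalg.norm(v),np.degrees([np.arctan2(-v[1],-v[0]),np.arccos(v[2]/np.linalg.norm(v))]))
for p in[(200,53),(311,55)]:print(onz(d,*p,.012))
s=lambda x,y:(x,y)
g=d['frame'].astype(int);k=((g[...,0]-g[...,2])>60).astype(np.uint8);k[:,:0]=0;k[200:]=0;k[:,120:]=0
print(cv2.boundingRect(k))
print([onz(d,x/5+195,y/5+125,.1424)for x,y in[(102,272),(510,272)]])
E
```

```text
[0.62292103 0.24830452 0.1424    ] [0.65274854 0.24687369 0.0894    ] [-0.02982751  0.00143083  0.053     ] 0.060833603871659196 [-2.74637289 29.39822693]
[0.55571623 0.19056559 0.012     ]
[0.56097983 0.30956828 0.012     ]
(0, 112, 58, 71)
[array([0.62192475, 0.21181245, 0.1424    ]), array([0.62389263, 0.2848215 , 0.1424    ])]
```

```bash
python3 - <<'E'
from h import *
Q=quat([0,0,-1],[0,1,0]);b=np.array([.627,-.013,0])
env.reach(b+[0,0,.2],Q)
h=env.movel(b+[0,0,.072],velocity=.12,guard=8);print('guard',h)
f0=monitor.sense()['contact_force']
env.close_gripper(50);env.hold(.2)
s=monitor.sense();print(s['clock'],s['finger_gap'],s['gripper_force'],s['position'],s['contact_force']-f0)
env.movel(b+[0,0,.26],velocity=.15)
d=eyes.grab_frame('wrist');save(d,'w2')
s=monitor.sense();print(s['clock'],s['finger_gap'],s['position'],s['contact_force']-f0)
save(eyes.grab_frame('scene'),'s2')
a=cv2.imread('pics/w2.png');c=cv2.imread('pics/s2.png')[100:230,180:300]
cv2.imwrite('pics/v2.png',np.hstack([cv2.resize(a,(440,330)),cv2.resize(c,(305,330))]))
E
```

```text
guard False
5.0667 0.2395139196222068 48.68510194122791 [ 0.62704148 -0.01307456  0.07207805] [-0.16218147  0.68737482 -0.17007636]
6.5167 0.24413041255963655 [ 0.62676172 -0.01295498  0.25909334] [-0.48344105  0.44712086 -1.91072803]
```

View pics/v2.png

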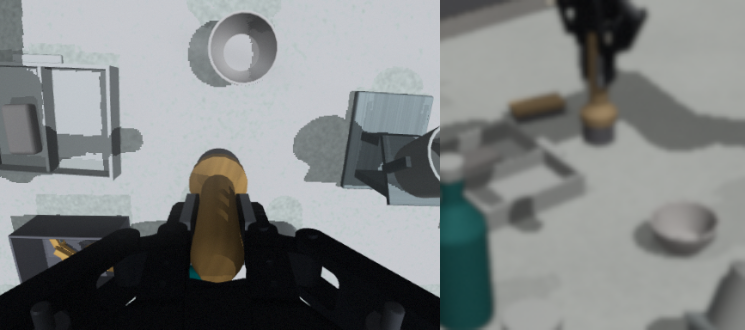

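The brush is held straight in the pads: collar at (217,175), handle between the fingers. Bristles are about 72 mm beyond the TCP. Now into the cup.

```bash
python3 - <<'E'
from h import *
yaw=np.radians(-2.5);a=axis(yaw);rim=np.array([.6245,.2465,.1424]);fl=rim-.06*a;L=.072
q=quat(-a,[-np.sin(yaw),np.cos(yaw),0])
env.reach(rim+.17*a,q)
g=lambda:(monitor.sense()['contact_force']@a).round(2)
print(monitor.sense()['clock'],g())
h=env.movel(fl+(L+.045)*a,velocity=.1,guard=6);print('to inside',h,g())
if h: raise SystemExit
env.hold(.3);f0=g()
h=env.movel(fl+(L+.012)*a,velocity=.05,guard=4);print('mid',h,g())
env.hold(.2);f0=g()
if not h:
    h=env.movel(fl+(L-.010)*a,velocity=.015,guard=3)
s=monitor.sense();print('floor',h,f0,g(),'depth above nominal',(s['position']-fl)@a-L,s['contact_force'],s['finger_gap'],s['clock'])
save(eyes.grab_frame('scene'),'s3')
E
```

```text
7.65 -0.67
to inside False -0.77
mid False -0.96
floor True -0.87 5.47 depth above nominal -0.00022598376738222625 [-2.65490496 -0.08425972  4.7857877 ] 0.2407268004820092 11.1167
```

```bash
python3 - <<'E'
from h import *
yaw=np.radians(-2.5);a=axis(yaw);rim=np.array([.6245,.2465,.1424]);fl=rim-.06*a
env.hold(1.2)
s=monitor.sense();print((s['contact_force']@a),s['finger_gap'])
env.movel(s['position']+.02*a,velocity=.05)
env.movel(rim+.17*a,velocity=.12)
Q=quat([0,0,-1],[0,1,0])
env.reach(np.array([.58,.02,.27]),Q)
b=np.array([.6023,-.2099,0]);yt=np.radians(-3.9);Q=quat([0,0,-1],[-np.sin(yt),np.cos(yt),0])
env.reach(b+[0,0,.25],Q)
env.hold(.2);print(monitor.sense()['clock'],monitor.sense()['contact_force'])
save(eyes.grab_frame('wrist'),'w4');save(eyes.grab_frame('scene'),'s4')
w=cv2.resize(cv2.imread('pics/w4.png'),(440,330));c=cv2.resize(cv2.imread('pics/s4.png')[80:210,160:280],(305,330))
cv2.imwrite('pics/v4.png',np.hstack([w,c]))
E
```

```text
6.356182982976363 0.24596081928952046
16.2833 [ 0.03479975  0.34861461 -0.943744  ]
```

View pics/v4.png

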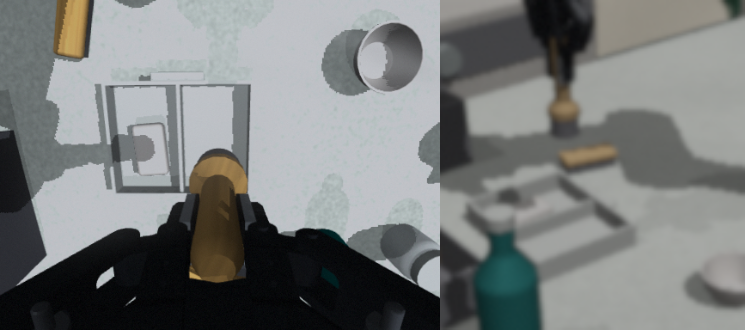

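The brush is still straight in the pads. The empty bay shows at x 183–247, y 87–190 of the wrist half. I'll check that against the target, then place.

```bash
python3 - <<'E'
from h import *
d=load('w4');k=512/440
print('bay',[onz(d,x*k,y*k,.035).round(4) for x,y in[(215,138),(183,138),(247,138),(215,87),(215,190)]])
p=monitor.sense()['position'];b=np.array([.6023,-.2099,0])
c=onz(d,215*k,138*k,.035)
if abs(c-b)[:2].max()>.012: raise SystemExit('mismatch')
print(env.movel(b+[0,0,.1],velocity=.12,guard=8));env.hold(.2)
h=env.movel(b+[0,0,.070],velocity=.015,guard=3);s=monitor.sense();print(h,s['position'],s['contact_force'],s['clock'])
save(eyes.grab_frame('scene'),'s5');save(eyes.grab_frame('wrist'),'w5')
E
```

```text
bay [array([ 0.5985, -0.2106,  0.035 ]), array([ 0.5956, -0.2538,  0.035 ]), array([ 0.6014, -0.1674,  0.035 ]), array([ 0.532, -0.206,  0.035]), array([ 0.6733, -0.2158,  0.035 ])]
False
True [ 0.60236513 -0.20987204  0.0770643 ] [-1.13711543  1.21558542  4.70002997] 19.375
```

```bash
python3 - <<'E'
from h import *
env.release();env.hold(.3)
p=monitor.sense()['position'];env.movel(p+[0,0,.15],velocity=.12);env.hold(.3)
s=monitor.sense();print(s['clock'],s['finger_gap'],s['position'])
save(eyes.grab_frame('wrist'),'w6');save(eyes.grab_frame('scene'),'s6')
w=cv2.resize(cv2.imread('pics/w6.png'),(440,330));c=cv2.resize(cv2.imread('pics/s6.png')[80:210,130:250],(305,330))
cv2.imwrite('pics/v6.png',np.hstack([w,c]))
E
```

```text
22.1167 0.9971818341394924 [ 0.6018175  -0.20960452  0.22595945]
```

View pics/v6.png

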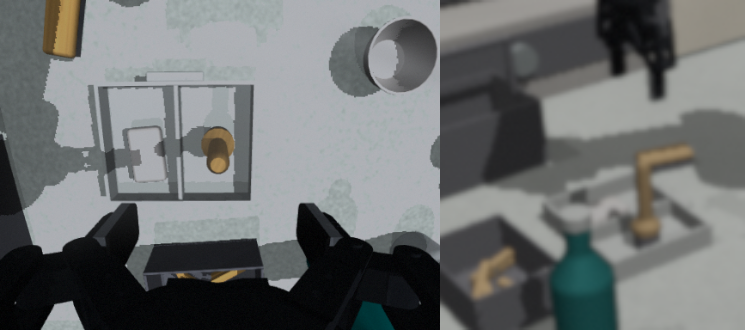

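The brush stands upright, centred in the empty bay (218,145), with the soap and the other items undisturbed and the gripper clear of everything. In the scene half, the nail brush lies behind the brush's top.

```bash
python3 -c "
from h import *
print(job.hand_in())"
```

```text
the job is handed in; nothing more can be done
None
```

The job is handed in at about 22 s: the brush touched the cup's floor at about 6 N, was held there just over 1 s and drawn out, and now stands upright and released in the tray's empty bay.

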